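Stroke the snack-cup lids shut on the turntable

ROBOT

A 6-joint arm with a two-finger parallel gripper is mounted at the origin on the work surface. World frame = base frame: x ahead of the robot, y to its left, z up, the work surface at z = 0. Lengths are in m, angles in rad, forces in N, time in s.
With the tool pointing down it reaches from about 0.225 to 0.875 m from the base axis. Payload 3.4 kg.
Tool frame: the origin (TCP) lies at the very end of the fingers, on their centre line; the grasp point (between the pads) lies 19 mm behind it; z points along the fingers, y is the direction in which the jaws open and shut (so a half turn about z gives the same grasp; the last joint's range is limited). The gripper opens to 85 mm and grips with 20 to 120 N. Pads are 22 mm wide; open, the fingers measure 114 mm over their backs; the gripper's body (76 mm by 85 mm) begins 54 mm behind the grasp point. The pads swing forward as they close: fully open they stand 13 mm farther back than shut.
Start: joints at [0.996, 0.276, 1.505, -0, 1.361, -0.121], TCP at [0.252, 0.517, 0.231] pointing down, gripper open.
Joint ranges: [-2.89, 2.89], [-0.75, 2.08], [0.22, 2.7], [-1.18, 4.32], [0.11, 2.71], [-2.7, 2.7]. Speed limits (rad/s): [2.57, 2.57, 3.14, 3.14, 3.14, 3.14].

INTERFACE

Orientations are given as a unit quaternion [w, x, y, z].
In Python, from rig import manip, eyes gives the robot as it stands. The module is installed in compiled form; this text tells all that it offers.
- The arm moves only by the tool servo_tool, never from a script. Its argument "deltas" is one flat list of numbers, 6 for each row, row after row: the shift along the tool's x, y, z in cm, then the turn, a rotation vector about the tool's x, y, z in degrees. A call has 1 to 20 rows; each row shifts and turns the pose as measured when the row begins, along the tool's axes as they then stand; what a row does not reach is not made up. A row lasts 1/10 s, in which the tool goes at most 50 mm and 8.59 degrees, less where a joint would pass 70% of its speed; a pose out of reach is approached as far as the arm can. A call with a gripper value outside its range is refused whole. "jaw" is the finger opening in cm, from 0 to 8.54, set as the call begins (left out, the last holds). The fingers move at their own pace and stop on an object; "grip_force" is the grip in N (left out, the last holds). Time passes only in rows, so rows that do not move let the fingers close. It gives the time, the measured TCP pose, the force and the opening at its end, in the units of the state.
- manip.get_state(): the state, without advancing time (a new reading comes with each control period).
- eyes.get_image(name): name is "scene" or "top" or "wrist"; returns (picture, depth): 480x640x3 uint8, red, green, blue; 480x640 float32, m along the optical axis (not along the pixel's ray), 0 where there is no reading.
- eyes.get_calibration(name): a dict with "camera_matrix" (3x3 intrinsics, pixels), "distortion" ([k1, k2, p1, p2, k3] as OpenCV has them; the pictures are not rectified), "rvec" (rotation vector, rad) and "tvec" (3), from world to camera coordinates, as OpenCV has them. Camera axes: x right, y down, z forward; pixel columns grow to the right and rows downward; lengths in m; the calibration is good to about 2 mm. A picture is of the moment at which its call begins: read the wrist's pose just before it. get_calibration takes no time and is no camera call; for the wrist camera it gives the pose at the moment of the call.
- manip.sign_off(): hands the job in, once; it reports no verdict.
The state is a dict: "clock": time; "qpos": joint angles; "qd": joint speeds; "effort": joint torques, N m; "position": TCP position; "ee_rot": TCP orientation; "contact_force": force on the tool from outside, world axes, zero at the start; "moment": the same for the moment, N m; "width": finger opening in m.
Only numpy, scipy, OpenCV 4.12 (cv2) and the standard library are available. Lean on these libraries where they do the work, as an engineer would, in place of code of your own. Each camera call takes 0.05 s, during which the arm holds its last target.

TASK

The lids of the three green snack cups in the bamboo tray are standing ajar. Lay a closed fingertip on the row at its hinge end and run it lightly along all three lids in one continuous stroke, from each lid's hinge towards its free edge and without lifting off on the way, so that one after another they lie flat shut. Pick nothing up, leave the jar and the ramekin alone, do not push the tray about or spin the turntable, and finish with the hand clear.

Things in the scene. Friction and masses are not known exactly. Their poses are not given: they have to be found in the camera images.
- turntable: bearing base of a round stainless steel turntable; it stands fixed on the counter. Origin on the counter under the turntable's axis, z up. The platter on it is 340 mm across, its flat top 32 mm above the origin, with a rolled lip 5 mm high round it.
- platter (a joint): turning angle of the steel platter on its ball bearing (rad, 0 at the start, either way); it turns easily, at about 0.05 N m, and carries everything that stands on it.
- tray: open bamboo tray, 206 x 73 mm outside, walls 5 mm thick and 30 mm high, floor 5 mm thick; it lies loose across the middle of the platter, turned any way round. Origin: centre of its underside; x along its length, z up. The three cups stand in it in one row along x: cup1 at its +x end, cup2 in the middle, cup3 at its -x end, 66.5 mm apart.
- cup1: green snack cup 1 of the row, loose in the tray, about 0.18 kg: body 60 mm square, on its mouth a springy press-on collar 66 mm square, top 45 mm above the cup's underside. Pressed, collar and lid give up to 4 mm at about 2 N per mm and come back. Origin: centre of the underside; z up, x as the tray's. Its lid is hinged at the +x side, free edge at the -x side.
- cup2: green snack cup 2 of the row, loose in the tray, about 0.18 kg: body 60 mm square, on its mouth a springy press-on collar 66 mm square, top 45 mm above the cup's underside. Pressed, collar and lid give up to 4 mm at about 2 N per mm and come back. Origin: centre of the underside; z up, x as the tray's. Its lid is hinged at the +x side, free edge at the -x side.
- cup3: green snack cup 3 of the row, loose in the tray, about 0.18 kg: body 60 mm square, on its mouth a springy press-on collar 66 mm square, top 45 mm above the cup's underside. Pressed, collar and lid give up to 4 mm at about 2 N per mm and come back. Origin: centre of the underside; z up, x as the tray's. Its lid is hinged at the +x side, free edge at the -x side.
- lid1 (a joint): opening angle of the lid of cup1 in rad: 0 shut (a stop), up to 1.9 thrown back; it starts ajar. A stiff little hinge (0.007 N m) leaves it wherever it is put; it neither springs nor snaps.
- lid1_edge (a point): middle of the free edge of lid 1, on its upper face: a flat light-green flap, 58 mm from hinge to edge, 66 wide, 5 thick, smooth and slippery, thinning over the last 7 mm at the hinge, a pale thumb mark near the edge. Shut, its upper face is level, 50 mm above the cup's underside (87 above the counter), this point 32 mm to -x of the cup's origin; hinge line 26.5 mm to +x, 45 mm up.
- lid2 (a joint): opening angle of the lid of cup2 in rad: 0 shut (a stop), up to 1.9 thrown back; it starts ajar. A stiff little hinge (0.007 N m) leaves it wherever it is put; it neither springs nor snaps.
- lid2_edge (a point): middle of the free edge of lid 2, on its upper face: a flat light-green flap, 58 mm from hinge to edge, 66 wide, 5 thick, smooth and slippery, thinning over the last 7 mm at the hinge, a pale thumb mark near the edge. Shut, its upper face is level, 50 mm above the cup's underside (87 above the counter), this point 32 mm to -x of the cup's origin; hinge line 26.5 mm to +x, 45 mm up.
- lid3 (a joint): opening angle of the lid of cup3 in rad: 0 shut (a stop), up to 1.9 thrown back; it starts ajar. A stiff little hinge (0.007 N m) leaves it wherever it is put; it neither springs nor snaps.
- lid3_edge (a point): middle of the free edge of lid 3, on its upper face: a flat light-green flap, 58 mm from hinge to edge, 66 wide, 5 thick, smooth and slippery, thinning over the last 7 mm at the hinge, a pale thumb mark near the edge. Shut, its upper face is level, 50 mm above the cup's underside (87 above the counter), this point 32 mm to -x of the cup's origin; hinge line 26.5 mm to +x, 45 mm up.
- jar: clear acrylic jar with a lid, 71 mm across and 106 mm high with its steel knob, on the platter on one side of the tray. Origin: centre of its underside; z up. To be left alone.
- ramekin: matte grey ceramic ramekin, 74 mm across and 40 mm high, on the platter on the other side of the tray. Origin: centre of its underside; z up. To be left alone.
Mind the look-alikes: they are no part of the job. Leave any red look-alike of the cup1 alone. Leave any pink look-alike of the cup2 alone.

How it is judged:
By the outcome, as a careful person would: the job done as asked, in the order asked, and still so for the second after the job is handed in, with the robot touching nothing.
It also fails if it takes over 35 s, if anything falls off the work surface, if the arm or the gripper's body presses on something with over 40 N, if the wrist force passes 120 N, or if a joint passes its speed limit or range.

## Working session

There is one attempt and no reset: what is moved stays moved. The work goes in short steps, Python scripts to look and compute and a tool call to move; the robot and the scene stay as the last step left them, time stands still between calls to the robot, and variables do not carry over. Pictures are saved under pics/ and viewed, and the job is handed in when it is done.

Besides the shell and the picture viewer there is one more tool, called after "Call:" as name(argument=value, ...) on one line, values as JSON. servo_tool: Moves the arm, as the interface text tells. Its arguments: {"type":"object","properties":{"deltas":{"type":"array","items":{"type":"number"}},"jaw":{"type":"number"},"grip_force":{"type":"number"}},"required":["deltas"]}

```bash
mkdir -p pics
python3 - <<'E'
from rig import manip, eyes
import cv2,numpy as np,pickle
s=manip.get_state();print(s)
for n in("scene","top"):
    p,d=eyes.get_image(n);c=eyes.get_calibration(n)
    pickle.dump((p,d,c),open(f'{n}.pkl','wb'));cv2.imwrite(f'pics/{n}0.png',p[:,:,::-1]);print(n,c)
E
```

```text
{'clock': 0.0, 'qpos': array([ 9.96019785e-01,  2.76601046e-01,  1.50614177e+00,  2.84373621e-05,
        1.36067803e+00, -1.20986677e-01]), 'qd': array([-0.00157216,  0.00103899,  0.00011537, -0.00149555, -0.00079254,
        0.00140359]), 'effort': array([-2.78164125e-04, -4.16783667e+01, -2.45805573e+01, -6.25831444e-05,
        1.10862535e-02,  6.40235513e-06]), 'position': array([0.25176777, 0.51636847, 0.23043281]), 'ee_rot': array([-3.24692684e-04,  2.24955937e-01,  9.74368509e-01, -8.54600537e-04]), 'contact_force': array([ 0.36584532,  0.28963883, -0.0020526 ]), 'moment': array([ 0.06554172, -0.03101228, -0.00316598]), 'width': 0.08553395049721704}
scene {'camera_matrix': array([[482.90581576,   0.        , 319.0453582 ],
       [  0.        , 482.90581576, 238.016534  ],
       [  0.        ,   0.        ,   1.        ]]), 'distortion': array([-0.04205016,  0.        ,  0.        ,  0.        ,  0.        ]), 'rvec': array([ 1.16767257,  2.38112429, -0.96090429]), 'tvec': array([ 0.24984607, -0.26151212,  1.12465435])}
top {'camera_matrix': array([[615.24916465,   0.        , 312.0813612 ],
       [  0.        , 615.24916465, 239.21279579],
       [  0.        ,   0.        ,   1.        ]]), 'distortion': array([-0.21140665,  0.        ,  0.        ,  0.        ,  0.        ]), 'rvec': array([ 2.15996273, -2.14210241,  0.16538446]), 'tvec': array([0.07779695, 0.48622641, 1.00291392])}
```

View pics/scene0.png

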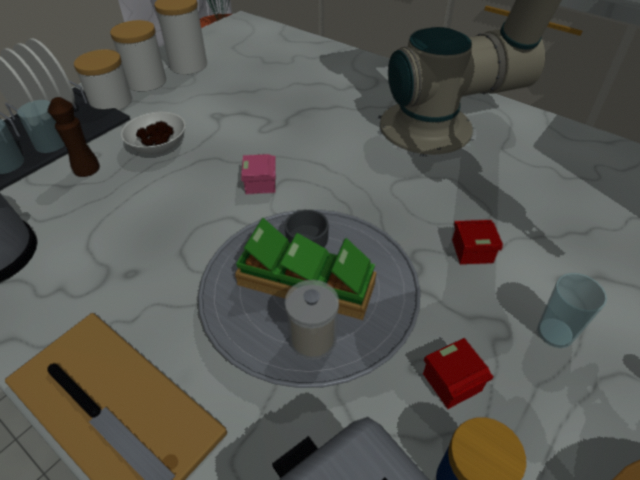

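View pics/top0.png

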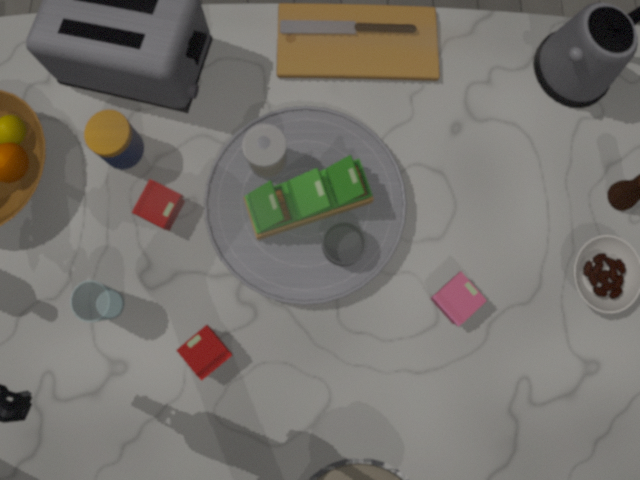

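```bash
cat > h.py <<'E'
import cv2,numpy as np,pickle
def load(n): return pickle.load(open(n+'.pkl','rb'))
def cam(c):
    R,_=cv2.Rodrigues(c['rvec']);return R,c['tvec']
def rays(c,uv):
    u=cv2.undistortPoints(np.array(uv,float).reshape(-1,1,2),c['camera_matrix'],c['distortion'])[:,0]
    return np.c_[u,np.ones(len(u))]
def dep(c,d,uv):
    R,t=cam(c);r=rays(c,uv);z=np.array([d[int(round(v)),int(round(u))] for u,v in uv])
    return (r*z[:,None]-t)@R
def plane(c,uv,h):
    R,t=cam(c);r=rays(c,uv)@R;o=-R.T@t
    return o+r*((h-o[2])/r[:,2])[:,None]
def proj(c,X): return cv2.projectPoints(np.array(X,float),c['rvec'],c['tvec'],c['camera_matrix'],c['distortion'])[0][:,0]
E
python3 - <<'E'
from h import *
p,d,c=load('top');cv2.imwrite('pics/topc.png',cv2.resize(p[95:310,195:415,::-1],None,fx=2.7,fy=2.7,interpolation=2)[:600,:800])
p2,d2,c2=load('scene');cv2.imwrite('pics/scenec.png',cv2.resize(p2[200:390,190:430,::-1],None,fx=3.1,fy=3.1,interpolation=2)[:600,:800])
for n in('top','scene'):
    p,d,c=load(n)
    h=cv2.cvtColor(p,cv2.COLOR_RGB2HSV);m=cv2.inRange(h,(45,120,40),(75,255,255))
    nn,l,st,ce=cv2.connectedComponentsWithStats(m)
    print(n,[(st[i],ce[i]) for i in range(1,nn) if st[i][4]>20])
    v,u=np.nonzero(m);X=dep(c,d,np.c_[u,v]);print(X.min(0),X.max(0),np.percentile(X[:,2],[5,25,50,75,95]))
    np.save(n+'_g.npy',np.c_[X,u,v])
E
```

```text
top [(array([ 280,  156,   84,   60, 2458], dtype=int32), array([324.77298617, 186.88567941])), (array([255, 182,  19,  14, 105], dtype=int32), array([265.94285714, 188.93333333]))]
[ 0.33663212 -0.00908032  0.0675616 ] [0.61195901 0.17429311 1.06145896] [0.08034341 0.09164128 0.09965816 0.10805985 0.12255896]
scene [(array([ 237,  219,  137,   85, 4970], dtype=int32), array([306.65995976, 261.69396378]))]
[ 0.47905063 -0.05327336  0.03035374] [0.91217486 0.40151394 0.63433637] [0.06756817 0.08285168 0.0965671  0.106872   0.12152982]
```

View pics/topc.png

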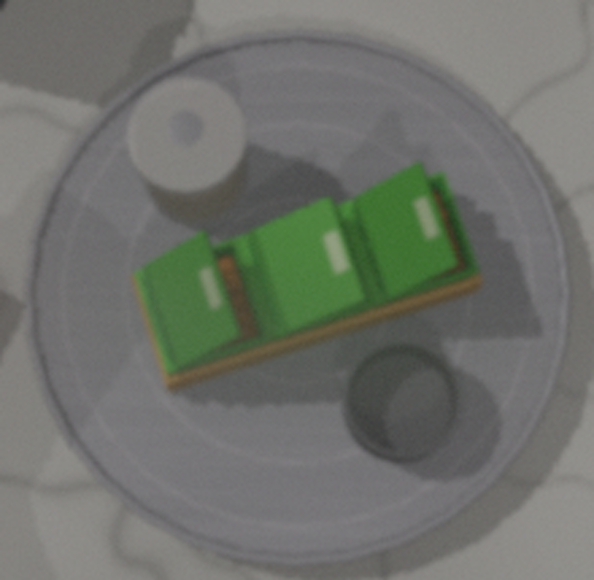

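View pics/scenec.png

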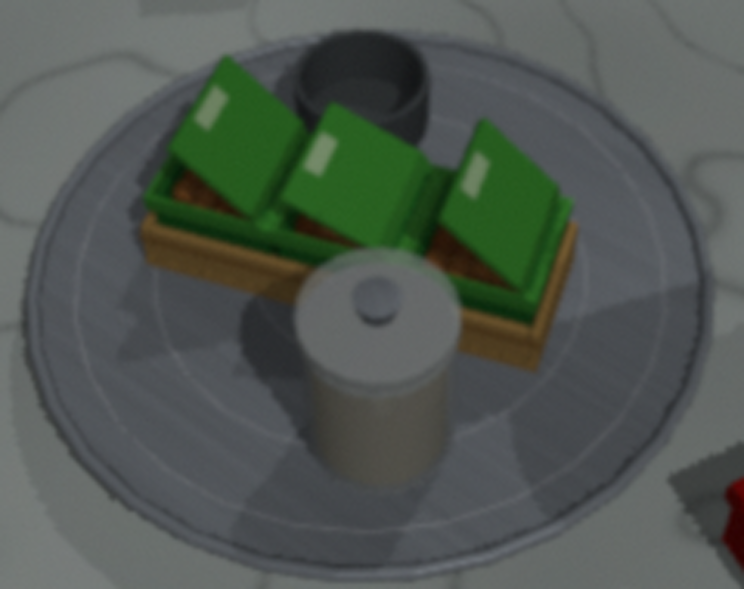

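Run:
```python
from h import *
A=[]
for n in('top','scene'):
    p,d,c=load(n)
    h=cv2.cvtColor(p,cv2.COLOR_RGB2HSV);m=cv2.inRange(h,(8,100,40),(75,255,255))
    v,u=np.nonzero(m);X=dep(c,d,np.c_[u,v])
    k=(abs(X[:,0]-.56)<.2)&(abs(X[:,1]-.06)<.2)&(X[:,2]>.045)&(X[:,2]<.16)
    X=X[k];uv=np.c_[u,v][k];q=h[uv[:,1],uv[:,0],0];A.append(X)
    w=X[(X[:,2]<.09)]
    r=cv2.minAreaRect(w[:,:2].astype(np.float32)*1000);print(n,len(w),r)
    b=X[(q<30)&(X[:,2]>.058)&(X[:,2]<.075)];r=cv2.minAreaRect(b[:,:2].astype(np.float32)*1000);print(' bamboo',len(b),r)
    r=cv2.minAreaRect(uv.astype(np.float32));print(r)
# noise: platter
p,d,c=load('top')
uv=[(u,v) for u in range(270,320,2) for v in range(240,290,2)]
X=dep(c,d,uv);print(np.mean(X[:,2]),np.std(X[:,2]))
# platter circle-ish
# top corners collars at z=.067 for tray lower edge
cr=lambda L:[(195+x/2.7,95+y/2.7) for x,y in L]
P=plane(c,cr([(170,380),(481,281),(135,278),(443,177)]),.067);print(P)
P=plane(c,cr([(168,372),(480,272),(135,278),(443,175)]),.082);print(P)
P=plane(c,cr([(187,135)]),.133);print('jar',P); P=plane(c,cr([(403,402)]),.077);print('ram',P)
```

```text
top 1419 ((549.7066650390625, 88.41910552978516), (70.1573486328125, 199.20909118652344), 18.522531509399414)
 bamboo 231 ((546.7730102539062, 87.43624877929688), (63.969581604003906, 199.20909118652344), 18.522531509399414)
((307.6165466308594, 194.9884033203125), (49.975059509277344, 120.65941619873047), 72.43972778320312)
scene 2984 ((537.810791015625, 83.16458129882812), (109.60786437988281, 205.1700897216797), 18.790342330932617)
 bamboo 700 ((555.11865234375, 89.741455078125), (72.21224975585938, 204.35462951660156), 19.224546432495117)
((307.3157958984375, 263.8653869628906), (137.15603637695312, 68.91814422607422), 15.306138038635254)
0.0356368934618472 0.05815175866112066
[[ 0.48581279  0.17069817  0.067     ]
 [ 0.54893488 -0.01847474  0.067     ]
 [ 0.54878201  0.19355253  0.067     ]
 [ 0.61459492  0.00448289  0.067     ]]
[[ 0.48838284  0.17079304  0.082     ]
 [ 0.55128636 -0.01626829  0.082     ]
 [ 0.54558203  0.1920063   0.082     ]
 [ 0.61166882  0.00577894  0.082     ]]
jar [[0.61992733 0.15885015 0.133     ]]
ram [[0.47225367 0.03012293 0.077     ]]
```

Three candidate sets exist. The green trio is in the tray at top px about (264,205), (310,193), (346,182). The red look-alikes are at (158,203) and (205,352), and a pink one is at (460,298), all loose on the counter. Only the green trio stands in the bamboo tray, and the crops confirm it. The pale thumb marks (free edges) are on the image-right (-y) side, so the hinge end is image-left.

```bash
cat >> h.py <<'E'
C=np.array([.550,.0885]);ang=np.radians(108.5);XT=np.array([np.cos(ang),np.sin(ang)]);YT=np.array([-XT[1],XT[0]])
from scipy.spatial.transform import Rotation as Ro
def rot(s):
    q=s['ee_rot'];return Ro.from_quat([q[1],q[2],q[3],q[0]])
GOAL=Ro.from_matrix(np.c_[np.r_[XT,0],np.cross([0,0,-1],np.r_[XT,0]),[0,0,-1]])
def tp(x,y,z): return np.r_[C+XT*x+YT*y,z]
def plan(s,tgt,n):
    p=s['position'];R=rot(s);dv=(R.inv()*GOAL).as_rotvec()
    for i in range(n):
        st=(tgt-s['position'])/n
        Ri=R*Ro.from_rotvec(dv*i/n);print(np.round(Ri.inv().apply(st)*100,2),np.round(np.degrees(dv/n),2))
def inrow(s):
    p=s['position'];d=p[:2]-C;return np.round(np.r_[d@XT,d@YT,p[2]]*1000,1), np.round(np.degrees((rot(s).inv()*GOAL).as_rotvec()),2), s['contact_force'].round(2), round(s['clock'],2), s['width']
E
python3 - <<'E'
from h import *
from rig import manip
p,d,c=load('top')
cr=lambda L:[(195+x/2.7,95+y/2.7) for x,y in L]
P=plane(c,cr([(33,300),(566,300),(300,38),(300,563)]),.037);print(P.round(3),P.mean(0))
for n in('top','scene'):
    p,d,c=load(n);h=cv2.cvtColor(p,cv2.COLOR_RGB2HSV);m=cv2.inRange(h,(35,80,30),(85,255,255))
    v,u=np.nonzero(m);X=dep(c,d,np.c_[u,v]);r=(X[:,:2]-C);a=r@XT*1000;b=r@YT*1000
    k=(abs(b)<20)&(X[:,2]<.2)
    for lo in range(-100,105,8):
        q=k&(a>=lo)&(a<lo+8)
        if q.sum()>3:print(n,lo+4,(np.percentile(X[q,2],[20,50,80])*1000).round(),q.sum())
s=manip.get_state();print(tp(.108,0,.2));plan(s,tp(.108,0,.2),12)
E
```

```text
[[ 0.541  0.261  0.037]
 [ 0.544 -0.076  0.037]
 [ 0.716  0.094  0.037]
 [ 0.377  0.091  0.037]] [0.54431446 0.09256827 0.037     ]
top -96 [74. 79. 82.] 100
top -88 [67. 69. 71.] 21
top -80 [123. 125. 126.] 66
top -72 [117. 119. 122.] 80
top -64 [110. 112. 115.] 143
top -56 [101. 104. 106.] 138
top -48 [94. 97. 99.] 130
top -40 [82. 85. 91.] 136
top -32 [79. 82. 84.] 96
top -24 [108. 109. 110.] 83
top -16 [104. 105. 107.] 67
top -8 [101. 103. 105.] 128
top 0 [ 97.  99. 101.] 123
top 8 [94. 96. 97.] 127
top 16 [90. 92. 94.] 122
top 24 [83. 86. 89.] 125
top 32 [80. 82. 83.] 119
top 40 [72. 76. 78.] 50
top 48 [121. 123. 125.] 29
top 56 [121. 123. 125.] 85
top 64 [112. 114. 116.] 102
top 72 [105. 108. 110.] 124
top 80 [ 98. 101. 103.] 124
top 88 [91. 94. 96.] 117
top 96 [81. 82. 85.] 110
top 104 [61. 61. 63.] 6
scene -96 [74. 77. 82.] 44
scene -80 [123. 124. 125.] 69
scene -72 [115. 118. 119.] 111
scene -64 [108. 111. 113.] 151
scene -56 [101. 104. 106.] 145
scene -48 [94. 96. 98.] 145
scene -40 [82. 86. 91.] 149
scene -32 [74. 77. 81.] 13
scene -24 [108. 109. 110.] 65
scene -16 [104. 1
[... 221 characters left out ...]
22. 123.] 22
scene 56 [120. 122. 124.] 93
scene 64 [112. 114. 116.] 147
scene 72 [105. 107. 109.] 141
scene 80 [ 97. 100. 102.] 143
scene 88 [90. 93. 95.] 144
scene 96 [82. 83. 84.] 124
[0.5157311  0.19091895 0.2       ]
[-3.17 -1.47  0.26] [-0.01  0.    3.79]
[-3.26 -1.26  0.26] [-0.01  0.    3.79]
[-3.33 -1.04  0.26] [-0.01  0.    3.79]
[-3.39 -0.82  0.26] [-0.01  0.    3.79]
[-3.44 -0.59  0.26] [-0.01  0.    3.79]
[-3.47 -0.37  0.25] [-0.01  0.    3.79]
[-3.49 -0.13  0.25] [-0.01  0.    3.79]
[-3.49  0.1   0.25] [-0.01  0.    3.79]
[-3.48  0.33  0.25] [-0.01  0.    3.79]
[-3.45  0.56  0.25] [-0.01  0.    3.79]
[-3.4   0.78  0.25] [-0.01  0.    3.79]
[-3.34  1.01  0.25] [-0.01  0.    3.79]
```

Call:
servo_tool(deltas=[-3.17,-1.47,0.25,0,0,3.8,-3.26,-1.26,0.25,0,0,3.8,-3.33,-1.04,0.25,0,0,3.8,-3.39,-0.82,0.25,0,0,3.8,-3.44,-0.6,0.25,0,0,3.8,-3.47,-0.37,0.25,0,0,3.8,-3.49,-0.13,0.25,0,0,3.8,-3.49,0.1,0.25,0,0,3.8,-3.48,0.33,0.25,0,0,3.8,-3.45,0.56,0.25,0,0,3.8,-3.4,0.78,0.25,0,0,3.8,-3.34,1.0,0.25,0,0,3.8], jaw=0, grip_force=20)

```text
clock: 1.3
position: [0.5156, 0.1779, 0.1938]
ee_rot: [-0.003, 0.595, 0.804, -0.004]
contact_force: [0.7, 1.1, 0.0]
width: -0.0002
```

```bash
cat > st.py <<'E'
from h import *
from rig import manip
s=manip.get_state();print(*inrow(s))
E
python3 - <<'E'
import st
from h import *
plan(st.s,tp(.108,0,.13),3)
E
```

```text
[ 95.7   4.2 193.8] [-0.56  0.02 -1.46] [0.74 1.05 0.01] 1.3 -0.00020417293457579322
[0.41 0.15 2.13] [-0.19  0.01 -0.49]
[0.41 0.15 2.13] [-0.19  0.01 -0.49]
[0.41 0.14 2.13] [-0.19  0.01 -0.49]
```

Call:
servo_tool(deltas=[0.6,0.2,1.5,0,0,-0.5,0.6,0.2,1.5,0,0,-0.5,0.3,0,1,0,0,-0.4,0,0,0,0,0,0])

```text
clock: 1.7
position: [0.5177, 0.188, 0.1506]
ee_rot: [-0.002, 0.588, 0.809, -0.005]
contact_force: [0.2, -0.0, -0.4]
width: 0.0004
```

Run:
```python
import st
from h import *
from rig import eyes
p,d=eyes.get_image('wrist');c=eyes.get_calibration('wrist');cv2.imwrite('pics/w1.png',p[:,:,::-1])
pickle.dump((p,d,c),open('wrist.pkl','wb'))
# mark expected row points
im=p[:,:,::-1].copy()
for X in [tp(.093,y,.082) for y in(-.033,0,.033)]+[tp(.0265,y,.082) for y in(-.033,0,.033)]+[tp(.103,y,.067) for y in(-.0365,.0365)]:
    u=proj(c,[X])[0];cv2.circle(im,tuple(int(round(x)) for x in u),3,(0,0,255),-1) if abs(u).max()<2000 else 0
cv2.imwrite('pics/w1.png',im)
```

```text
[104.6  -1.  150.6] [-0.66  0.14 -0.55] [ 0.25 -0.   -0.4 ] 1.7 0.0003937900636531944
```

View pics/w1.png

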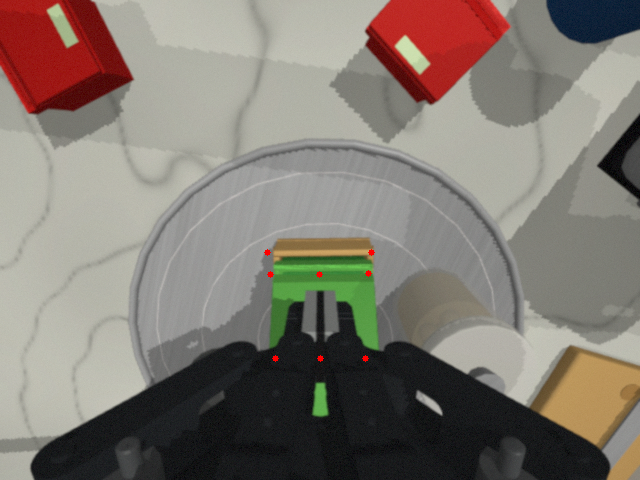

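The wrist view shows the hinge end of the row at rows 240-275, with the projected hinge marks (red) on it within about 3 px (2 mm). The closed fingers are over lid 1's hinge end and the jar is off to the right. Next I go down at the hinge.

Call:
servo_tool(deltas=[0.2,0,2,-0.3,0,-0.3,0.1,0,2,-0.3,0,-0.2,0.1,0,1,0,0,0,0,0,0,0,0,0])

```text
clock: 2.15
position: [0.5184, 0.193, 0.1031]
ee_rot: [0.004, 0.584, 0.812, 0.002]
contact_force: [-0.5, -0.7, -0.5]
width: 0.0002
```

```bash
python3 st.py
```

```text
[109.1  -3.2 103.1] [0.39 0.22 0.1 ] [-0.46 -0.66 -0.49] 2.15 0.00015611736998261464
```

Call:
servo_tool(deltas=[-0.1,-0.1,0.8,0.2,0.1,0,0,-0.1,0.6,0.1,0,0,0,0,0.1,0,0,0,0,0,0,0,0,0])

```text
clock: 2.55
position: [0.5186, 0.1919, 0.0895]
ee_rot: [0.003, 0.583, 0.812, 0.001]
contact_force: [0.1, -0.9, 0.7]
width: -0.0001
```

```bash
python3 st.py
```

```text
[108.   -3.   89.5] [0.31 0.14 0.12] [ 0.14 -0.93  0.66] 2.55 -8.558796010858601e-05
```

Call:
servo_tool(deltas=[0,-0.2,0.2,0.2,0,0,0,-0.1,0.15,0,0,0,0,0,0,0,0,0])

```text
clock: 2.85
position: [0.5161, 0.1908, 0.0864]
ee_rot: [0.002, 0.583, 0.812, 0.0]
contact_force: [0.5, 0.5, 0.7]
width: 0.0002
```

```bash
python3 st.py;python3 st.py
```

```text
[107.8  -0.4  86.4] [0.18 0.15 0.11] [0.49 0.46 0.73] 2.85 0.00018306081987399134
[107.8  -0.4  86.4] [0.18 0.15 0.11] [0.49 0.46 0.73] 2.85 0.00018306081987399134
```

Call:
servo_tool(deltas=[-0.6,0,0.05,0,0,0,-0.6,0,0,0,0,0,-0.6,0,0,0,0,0,-0.6,0,0,0,0,0])

```text
clock: 3.25
position: [0.5244, 0.1676, 0.0865]
ee_rot: [0.002, 0.583, 0.812, 0.001]
contact_force: [-0.4, -0.4, 1.4]
width: 0.0002
```

```bash
python3 st.py
```

```text
[83.1 -0.8 86.5] [0.25 0.08 0.15] [-0.36 -0.41  1.37] 3.25 0.00021897575888017286
```

Call:
servo_tool(deltas=[-0.6,0,0.06,0,0,0,-0.6,0,0.03,0,0,0,-0.6,0,0,0,0,0,-0.6,0,0,0,0,0,-0.6,0,0,0,0,0])

```text
clock: 3.75
position: [0.5357, 0.1359, 0.0863]
ee_rot: [0.003, 0.584, 0.812, 0.002]
contact_force: [0.3, 1.8, 1.5]
width: 0.0
```

Run:
```python
import st
from rig import eyes
from h import *
p,d=eyes.get_image('scene');cv2.imwrite('pics/s2.png',cv2.resize(p[150:390,170:450,::-1],None,fx=2.5,fy=2.5))
```

```text
[49.5 -1.5 86.3] [0.34 0.12 0.09] [0.31 1.79 1.55] 3.75 1.1961650051699523e-05
```

View pics/s2.png

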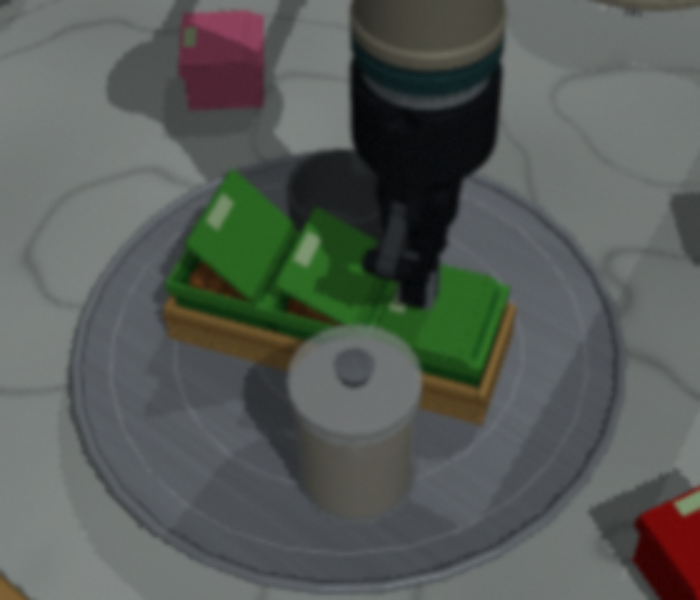

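Lid 1 lies flat and the finger is on its free edge at px (415,295). Nothing else has moved, so I continue the stroke.

Call:
servo_tool(deltas=[-0.6,-0.05,0.05,-0.1,0,0,-0.6,-0.05,0,0,0,0,-0.6,0,0.03,0,0,0,-0.6,0,0,0,0,0,-0.6,0,0,0,0,0,-0.6,0,0,0,0,0])

```text
clock: 4.4
position: [0.5471, 0.0995, 0.0861]
ee_rot: [0.003, 0.584, 0.812, 0.004]
contact_force: [-0.4, 1.8, 3.0]
width: -0.0001
```

```bash
python3 st.py
```

```text
[11.4 -0.7 86.1] [0.51 0.01 0.06] [-0.39  1.84  3.01] 4.4 -0.00014688740721647623
```

Call:
servo_tool(deltas=[-0.6,0,0,0.2,0,0,-0.6,0,0,0.1,0,0,-0.6,0,0,0,0,0,-0.6,0,0,0,0,0,-0.6,0,0,0,0,0,-0.6,0,0,0,0,0,-0.6,0,0,0,0,0])

```text
clock: 5.1
position: [0.5617, 0.0557, 0.086]
ee_rot: [0.001, 0.584, 0.812, 0.001]
contact_force: [-0.7, 3.7, 2.6]
width: 0.0003
```

```bash
python3 st.py
```

```text
[-34.8  -0.7  86. ] [0.16 0.01 0.04] [-0.73  3.73  2.59] 5.1 0.0003061369860487871
```

Call:
servo_tool(deltas=[-0.4,0,0,0,0,0,-0.4,0,0,0,0,0])

```text
clock: 5.3
position: [0.5642, 0.0476, 0.086]
ee_rot: [0.0, 0.584, 0.812, 0.001]
contact_force: [-0.4, 1.9, 4.0]
width: 0.0006
```

Run:
```python
import st
from rig import eyes
from h import *
p,d=eyes.get_image('scene');cv2.imwrite('pics/s3.png',cv2.resize(p[150:390,170:450,::-1],None,fx=2.5,fy=2.5))
```

```text
[-43.3  -0.5  86. ] [ 0.14 -0.04  0.01] [-0.36  1.93  3.98] 5.3 0.0006470478296071832
```

View pics/s3.png

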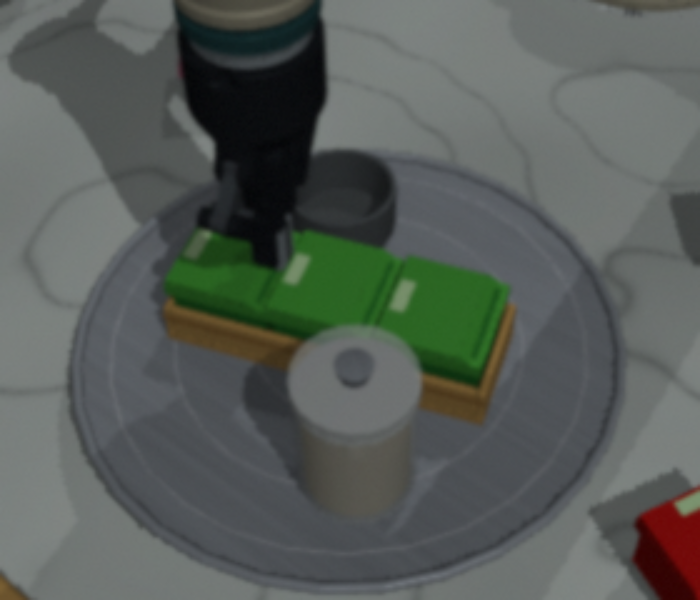

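Lids 1 and 2 are flat, lid 3 is going down, and the tray corners at (165,335) and (485,420) haven't moved. I finish the stroke.

Call:
servo_tool(deltas=[-0.6,0,0,0,0,0,-0.6,0,0,0,0,0,-0.6,0,0,0,0,0,-0.6,0,0,0,0,0,-0.6,0,0,0,0,0,-0.6,0,0,0,0,0,-0.6,0,0,0,0,0])

```text
clock: 6.05
position: [0.5791, 0.0033, 0.086]
ee_rot: [0.001, 0.584, 0.812, 0.0]
contact_force: [0.1, 0.5, 2.6]
width: 0.0
```

```bash
python3 st.py
```

```text
[-90.   -0.6  86. ] [0.14 0.11 0.09] [0.07 0.47 2.6 ] 6.05 4.7648508868339226e-05
```

Centre of the finger is at -90, with lid 3's free edge at -98.5. I go a little further, then lift straight off and withdraw.

Call:
servo_tool(deltas=[-0.6,0,0,0,0,0,-0.2,0,0,0,0,0,0,0,-1,0,0,0,0,0,-2,0,0,0,0,0,-3,0,0,0,0,0,-4,0,0,0,-3,0,-3,0,0,0,-4,0,-2,0,0,0,-4,0,-1,0,0,0,-4,0,0,0,0,0,0,0,0,0,0,0,0,0,0,0,0,0])

```text
clock: 7.25
position: [0.6293, -0.1538, 0.2554]
ee_rot: [0.003, 0.582, 0.813, -0.003]
contact_force: [0.0, 0.2, 0.2]
width: 0.0003
```

Run:
```python
import st
from rig import eyes
from h import *
for n in('scene','top'):
    p,d=eyes.get_image(n);c=eyes.get_calibration(n)
    cv2.imwrite(f'pics/{n}9.png',cv2.resize((p[190:390,180:430] if n=='scene' else p[95:310,195:415])[:,:,::-1],None,fx=2.7,fy=2.7))
    h=cv2.cvtColor(p,cv2.COLOR_RGB2HSV);m=cv2.inRange(h,(35,80,30),(85,255,255))
    v,u=np.nonzero(m);X=dep(c,d,np.c_[u,v]);r=(X[:,:2]-C);a=r@XT*1000;b=r@YT*1000
    k=(abs(b)<25)&(X[:,2]<.2);print(n,[(lo+5,(np.percentile(X[k&(a>=lo)&(a<lo+10),2],[50])*1000).round(1)[0]) for lo in range(-100,100,10) if (k&(a>=lo)&(a<lo+10)).sum()>3])
```

```text
[-254.9    1.7  255.4] [-0.13  0.48  0.28] [0.04 0.24 0.23] 7.25 0.0003079073737945985
scene [(-95, np.float64(86.7)), (-85, np.float64(86.8)), (-75, np.float64(86.5)), (-65, np.float64(86.5)), (-55, np.float64(86.3)), (-45, np.float64(84.0)), (-35, np.float64(82.6)), (-25, np.float64(87.0)), (-15, np.float64(86.9)), (-5, np.float64(86.8)), (5, np.float64(86.8)), (15, np.float64(86.5)), (25, np.float64(82.5)), (35, np.float64(86.0)), (45, np.float64(86.5)), (55, np.float64(86.5)), (65, np.float64(86.8)), (75, np.float64(87.1)), (85, np.float64(86.3)), (95, np.float64(82.6))]
top [(-95, np.float64(86.9)), (-85, np.float64(87.2)), (-75, np.float64(87.0)), (-65, np.float64(87.2)), (-55, np.float64(87.3)), (-45, np.float64(84.8)), (-35, np.float64(84.0)), (-25, np.float64(87.1)), (-15, np.float64(87.4)), (-5, np.float64(87.3)), (5, np.float64(87.3)), (15, np.float64(87.3)), (25, np.float64(83.0)), (35, np.float64(86.0)), (45, np.float64(87.3)), (55, np.float64(87.1)), (65, np.float64(87.2)), (75, np.float64(86.8)), (85, np.float64(86.5)), (95, np.float64(82.3))]
```

View pics/scene9.png

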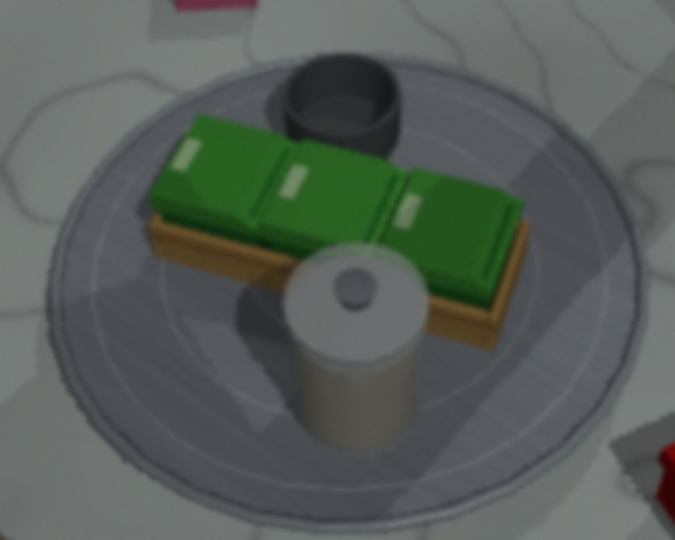

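View pics/top9.png

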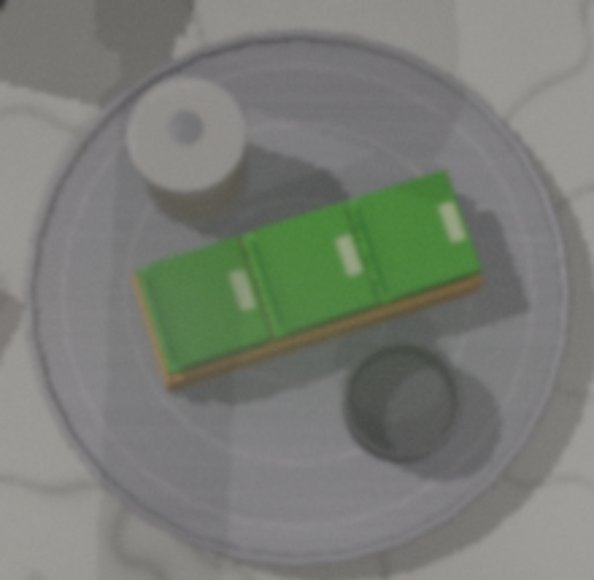

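All three lids lie flat at about 87 mm. The tray, jar and ramekin are at the same pixels as at the start, and the hand is clear.

```bash
python3 -c "
from rig import manip
print(manip.sign_off())"
```

```text
the job is handed in; nothing more can be done
None
```

All three lids are shut, and I handed the job in at about 7.4 s of the 35 s allowed. I laid the closed fingertip at lid 1's hinge end and ran it along the row to lid 3's free edge without lifting. It stayed at about 86 mm height and pressed down with about 1.5–4 N. Then I lifted straight off and backed the hand away.

- **Lids:** depth readings from both cameras put all three upper faces flat at about 86–87 mm; shut is 87 mm.
- **Surroundings:** in the final pictures the tray, jar, ramekin and platter are where they started, within what I can see in the images.
- **Force:** the sideways force read 3.7 N for a moment as the finger moved on to lid 3. I checked with the scene camera just after, and nothing had shifted.
- **Hand:** it ended about 155 mm beyond the row and 255 mm up, touching nothing.

No check failed. The only disagreement was about 2 mm sideways between the wrist view and the tray position I had worked out, too small to matter for the stroke.

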